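# Tip the weighed potatoes into the stockpot and put the scoop back on the scale

### The job

The peeled, halved potatoes have been weighed. Take the weighing scoop off the kitchen scale, tip it over the stockpot so that all four potato halves slide off its open spout into the pot, and then set the empty scoop back on the scale, seated fully down over the scale's two pegs. Leave the pot standing where it is and do not disturb the other things on the counter.

Things in the scene. Friction and masses are not known exactly. Their poses are not given: they have to be found in the camera images.
- scoop: steel weighing scoop: a tray 140 mm wide (x), 187 mm long (y), black handle. Origin: centre of its foot's underside; z up, +y to the spout, -y to the handle. Foot 100 x 100 mm, z 0 to 16 mm, with two sockets in its underside, 23 mm wide, 16 mm deep, at y = +32 and -32 mm. Tray floor top z = 20 mm; 4 mm walls to z = 60 mm at the rear (y = -82) and sides. About 0.18 kg
- scoop_handle (a point): the grip point of the scoop's handle, at (0, -122, 47) mm in the scoop's frame, axes as the scoop's: the handle is a straight bar along y, 20 mm wide (x) and 26 mm tall (z), free from y = -85 to y = -154 mm
- scoop_spout (a point): middle of the spout's edge, at the floor's top, at (0, 105, 20) mm in the scoop's frame, axes as the scoop's. The spout end has no wall; from y = 45 mm on, the sides draw in to 118 mm apart and fall to z = 32 mm
- scale: low white kitchen scale, fixed, 203 x 165 mm, a sloping display strip on its -x side. Origin: on the counter under the centre of its steel platform; z up. Platform 126 x 132 mm, top at z = 50 mm, with two conical pegs at y = +32 and -32 mm, 20 mm across at the foot, 9 mm at the tip, 14 mm tall. Starts with the scoop seated over them
- scale_seat (a point): centre of the platform's top, midway between the pegs, axes as the scale's. With the scoop seated, the scoop's origin lies here and its y axis is along the scale's y axis
- potato_0: half a peeled potato, pale yellow, a flat cut face and a domed back; about 64 x 46 x 28 mm, 0.04 kg. Origin: centre of the cut face; z away from the cut face, x along its length. Starts cut face down on the scoop's floor
- potato_1: half a peeled potato, pale yellow, a flat cut face and a domed back; about 64 x 46 x 28 mm, 0.04 kg. Origin: centre of the cut face; z away from the cut face, x along its length. Starts cut face down on the scoop's floor
- potato_2: half a peeled potato, pale yellow, a flat cut face and a domed back; about 64 x 46 x 28 mm, 0.04 kg. Origin: centre of the cut face; z away from the cut face, x along its length. Starts cut face down on the scoop's floor
- potato_3: half a peeled potato, pale yellow, a flat cut face and a domed back; about 64 x 46 x 28 mm, 0.04 kg. Origin: centre of the cut face; z away from the cut face, x along its length. Starts cut face down on the scoop's floor
- pot: open steel stockpot, loose, 0.95 kg. Origin: centre of its underside; z up. Outer diameter 230 mm, rim at z = 99 mm, inside about 215 mm across, floor 4 mm thick; two loop handles at z = 66 to 80 mm reach 150 mm from the axis along +y and -y
- mill: wooden pepper mill, 58 mm across, 160 mm tall, a bystander; origin: centre of its underside
- salt_jar: squat glass jar, 60 mm across, 100 mm tall, a bystander; origin: centre of its underside
- mug: stoneware mug, 84 x 118 x 94 mm, a bystander; origin: centre of its underside
- chilli_dish: small shallow dish with chillies, 93 mm across, 21 mm tall, a bystander; origin: centre of its underside
Not all that is in view belongs to the job. Leave any green or purple look-alike of the potato_2 alone.

How it is judged:
On the way:
1. the scoop is tipped spout down, by 17 degrees or more, with its spout over the pot's mouth (angle between scoop's own y axis and vertical above 1.87 rad and horizontal distance between scoop_spout and pot below 0.11 m and height (world z) of scoop_spout above 0.06 m), for 0.1 s.
At the end, for the whole second after the job is handed in: All four potato halves lie in the pot (within 105 mm of its axis and below its rim); the scoop sits on the scale over both pegs, its origin within 6 mm of scale_seat and down on the platform, in line within 0.08 rad and level within 0.05 rad; all at rest (horizontal distance between each of potato_0, potato_1, potato_2, potato_3 and pot below 0.105 m and z of potato_0 in the frame of pot between -0.005 and 0.085 m and z of potato_1 in the frame of pot between -0.005 and 0.085 m and z of potato_2 in the frame of pot between -0.005 and 0.085 m and z of potato_3 in the frame of pot between -0.005 and 0.085 m and horizontal distance between scoop and scale_seat below 0.006 m and distance between scoop and scale_seat below 0.007 m and angle between the y axis of scoop and the y axis of scale, either way round below 0.08 rad and angle between scoop's own z axis and vertical below 0.05 rad and linear speed of each of potato_0, potato_1, potato_2, potato_3, scoop, pot below 0.03 m/s); the robot touches nothing.
It fails at once if the pot is shoved more than 40 mm or tipped (distance of pot from where it was at the start of the episode above 0.04 m or angle between pot's own z axis and vertical above 0.2 rad).
It fails at once if another thing on the counter is moved more than 30 mm (distance of any of mill, salt_jar, mug, chilli_dish from where it was at the start of the episode above 0.03 m).
It also fails if it takes over 61 s, if anything falls off the work surface, if the arm or the gripper's body presses on something with over 40 N, if the wrist force passes 120 N, or if a joint passes its speed limit or range.

### The arm

A 6-joint arm with a two-finger parallel gripper is mounted at the origin on a cart in front of the work surface, level with it; the furniture and walls round the work are solid. World frame = base frame: x ahead of the robot, y to its left, z up, the work surface at z = 0. Lengths are in m, angles in rad, forces in N, time in s.
With the tool pointing down it reaches from about 0.325 to 0.775 m from the base axis. Payload 5.5 kg.
Tool frame: the origin (TCP) lies at the very end of the fingers, on their centre line; the grasp point (between the pads) lies 19 mm behind it; z points along the fingers, y is the line along which they close (so a half turn about z gives the same grasp; the last joint's range is limited). The gripper opens to 85 mm and grips with 20 to 120 N. Pads are 22 mm wide; open, the fingers measure 114 mm over their backs; the gripper's body (76 mm by 85 mm) begins 54 mm behind the grasp point. The pads swing forward as they close: fully open they stand 13 mm farther back than shut.
Start: joints at [1.267, 0.091, 1.231, -0, 1.82, -0.057], TCP at [0.147, 0.582, 0.2] pointing down, gripper open.
Joint ranges: [-2.87, 2.87], [-0.86, 2.18], [0.17, 2.46], [-1.51, 4.65], [0.06, 2.69], [-2.65, 2.65]. Speed limits (rad/s): [2.57, 2.57, 3.01, 3.14, 3.14, 3.14].

### API

Orientations are given as a 3x3 rotation matrix whose columns are the frame's x, y, z axes.
In Python, from bench import bot, grab_frame, get_calibration, finder gives the robot as it stands.
- The arm moves only by the tool drive_tool, never from a script. Its argument "increments" is a list of rows, each an object with "dp": the shift along the tool's x, y, z each as a share of 0.1 m, from -1 to 1, a list of three; "yaw": the turn about the tool's z as a share of 6 degrees, from -1 to 1; "hand": the opening, from -1 (shut) to 1 (fully open). In form: [{"dp": [tx, ty, tz], "yaw": yaw, "hand": hand}, ...]. A call has 1 to 5 rows; each row shifts and turns the commanded pose from where the row before left it, along the tool's axes as they then stand; what a row does not reach is not made up. A row lasts 1/12 s, in which the tool goes at most 41.7 mm and 7.16 degrees, less where a joint would pass 70% of its speed; a pose out of reach is approached as far as the arm can. A call with a number of a shift or a turn outside -1 to 1 is refused whole. A call with a gripper value outside its range is refused whole. The fingers move at their own pace and stop on an object; "squeeze" is the grip in N (left out, the last holds). Time passes only in rows, so rows that do not move let the fingers close. It gives the time, the measured TCP pose, the force, the opening and the grip force at its end, in the units of the state.
- bot.get_obs(): the state, without advancing time (a new reading comes with each control period).
- grab_frame(name): name is "scene" or "top" or "wrist"; returns the picture (384x512x3 uint8, red, green, blue); there is no depth.
- get_calibration(name): a dict with "intrinsics" (3x3 intrinsics, pixels), "cam_to_world" (4x4, takes a point from camera to world coordinates). Camera axes: x right, y down, z forward; pixel columns grow to the right and rows downward; lengths in m; the calibration is good to about 2 mm. A picture is of the moment at which its call begins: read the wrist's pose just before it. get_calibration takes no time and is no camera call; for the wrist camera it gives the pose at the moment of the call.
- bot.close_job(): hands the job in; it is judged then, once.
Trained networks look in the newest picture that a camera, given by its name, has taken for a name from the list of things; names that differ only in an ending like _2 or _b are one class to them, and where a whole thing is asked for, a point or a joint stands for the part that bears it (a point fixed in the world has none). Each returns a list of dicts, best first, with "conf" (0 to 1); they miss things now and then, are a little off and sometimes report something else, mostly with a low value. They report only what shows in the picture. A call takes as long as a camera call. They do not tell look-alikes from the thing itself.
- finder.look_for(camera, thing): "box" ([left, top, right, bottom] in pixels, round what is visible of it).
- finder.trace(camera, thing): "pixels" (384x512 bool, what is visible of it) and "box" ([left, top, right, bottom] in pixels, round what is visible of it).
- finder.pinpoint(camera, thing): "centre" ([column, row] in pixels: a listed point, or the origin of a listed thing).
The state is a dict: "clock": time; "joint_positions": joint angles; "joint_velocities": joint speeds; "effort": joint torques, N m; "position": TCP position; "orientation": TCP orientation; "ft_force": force on the tool from outside, world axes, zero at the start; "torque": the same for the moment, N m; "width": finger opening in m; "grasp_force": force on a finger pad.
Only numpy, scipy, OpenCV 4.12 (cv2) and the standard library are available. Lean on these libraries where they do the work, as an engineer would, in place of code of your own. Each camera call takes 0.05 s, during which the arm holds its last target. There are 200 camera calls.

## Working session

There is one attempt and no reset: what is moved stays moved. The work goes in short steps, Python scripts to look and compute and a tool call to move; the robot and the scene stay as the last step left them, time stands still between calls to the robot, and variables do not carry over. Pictures are saved under pics/ and viewed, at most 10 in all, crops included, and the job is handed in when it is done.

Besides the shell and the picture viewer there is one more tool, called after ">>>" by a JSON object that holds its "fn" and its "kwargs". drive_tool: Moves the arm, as the interface text tells. Its arguments: {"type":"object","properties":{"increments":{"type":"array","items":{"type":"object","properties":{"dp":{"type":"array","items":{"type":"number","minimum":-1,"maximum":1}},"yaw":{"type":"number","minimum":-1,"maximum":1},"hand":{"type":"number"}}}},"squeeze":{"type":"number"}},"required":["increments"]}

```bash
mkdir -p pics; ls; cat > h.py <<'E'
import numpy as np, cv2
from bench import bot, grab_frame, get_calibration, finder
def ray(cam,px,z):
    c=get_calibration(cam);K=np.array(c["intrinsics"]);T=np.array(c["cam_to_world"])
    d=T[:3,:3]@np.linalg.solve(K,[px[0],px[1],1.]);o=T[:3,3]
    return o+d*(z-o[2])/d[2]
def proj(cam,P):
    c=get_calibration(cam);K=np.array(c["intrinsics"]);T=np.linalg.inv(np.array(c["cam_to_world"]))
    q=K@(T[:3,:3]@np.array(P)+T[:3,3]);return q[:2]/q[2]
def save(cam,name,crop=None,s=1):
    im=grab_frame(cam)[...,::-1]
    if crop: im=im[crop[1]:crop[3],crop[0]:crop[2]]
    if s!=1: im=cv2.resize(im,None,fx=s,fy=s,interpolation=cv2.INTER_CUBIC)
    cv2.imwrite("pics/"+name,np.ascontiguousarray(im))
E
python3 - <<'E'
from h import *
a=grab_frame("scene");b=grab_frame("top")
im=np.vstack([cv2.resize(a,(400,300)),cv2.resize(b,(400,300))])
cv2.imwrite("pics/a.png",np.vstack([a,b])[...,::-1][:384]);cv2.imwrite("pics/b.png",b[...,::-1])
Z={"scoop":.05,"scoop_handle":.097,"scoop_spout":.07,"scale":0,"scale_seat":.05,"pot":0,"mill":0,"salt_jar":0,"mug":0,"chilli_dish":0,"potato_0":.07}
for n,z in Z.items():
  for cam in("top","scene"):
    for r in finder.pinpoint(cam,n)[:6]:
      print(n,cam,round(r["conf"],2),np.round(r["centre"]),np.round(ray(cam,r["centre"],z),3))
for cam in("top","scene"): print(cam,np.round(get_calibration(cam)["cam_to_world"],3).tolist())
o=bot.get_obs();print(o["clock"],o["position"],np.round(o["orientation"],3).tolist(),o["width"])
E
```

```text
pics
scoop top 0.86 [264. 199.] [ 0.575 -0.116  0.05 ]
scoop scene 0.9 [257. 217.] [ 0.58  -0.111  0.05 ]
scoop scene 0.45 [257. 218.] [ 0.573 -0.119  0.05 ]
scoop_handle top 0.86 [314. 209.] [ 0.544 -0.251  0.097]
scoop_handle scene 0.94 [280. 219.] [ 0.543 -0.239  0.097]
scoop_handle scene 0.44 [255. 215.] [ 0.513 -0.168  0.097]
scoop_spout top 0.62 [232. 188.] [ 0.604 -0.026  0.07 ]
scoop_spout scene 0.76 [242. 201.] [ 0.604 -0.02   0.07 ]
scale top 0.32 [278. 214.] [ 0.534 -0.156  0.   ]
scale scene 0.56 [258. 232.] [ 0.573 -0.121  0.   ]
scale_seat top 0.48 [230. 190.] [ 0.601 -0.02   0.05 ]
scale_seat scene 0.85 [257. 215.] [ 0.591 -0.102  0.05 ]
pot top 0.72 [170. 210.] [0.548 0.163 0.   ]
pot top 0.6 [270. 136.] [ 0.773 -0.137  0.   ]
pot top 0.41 [257. 185.] [ 0.621 -0.095  0.   ]
pot scene 0.86 [197. 211.] [0.552 0.154 0.   ]
mill top 0.57 [208. 139.] [0.763 0.051 0.   ]
mill scene 0.82 [259. 199.] [0.776 0.059 0.   ]
salt_jar top 0.71 [229. 132.] [ 0.784 -0.012  0.   ]
salt_jar scene 0.88 [275. 204.] [ 0.784 -0.015  0.   ]
mug top 0.67 [271. 133.] [ 0.783 -0.14   0.   ]
mu
[... 567 characters left out ...]
  0.07 ]
potato_0 scene 0.8 [298. 272.] [ 0.391 -0.423  0.07 ]
potato_0 scene 0.67 [262. 210.] [ 0.6   -0.118  0.07 ]
potato_0 scene 0.61 [271. 212.] [ 0.607 -0.15   0.07 ]
potato_0 scene 0.59 [244. 210.] [ 0.562 -0.075  0.07 ]
potato_0 scene 0.53 [144. 228.] [0.276 0.057 0.07 ]
potato_0 scene 0.52 [256. 222.] [ 0.522 -0.163  0.07 ]
top [[-0.006, -0.993, 0.115, 0.468], [-1.0, 0.006, 0.0, -0.094], [-0.001, -0.115, -0.993, 1.141], [0.0, 0.0, 0.0, 1.0]]
scene [[0.692, -0.299, 0.657, -0.283], [-0.721, -0.259, 0.642, -0.926], [-0.022, -0.919, -0.394, 0.618], [0.0, 0.0, 0.0, 1.0]]
1.2 [0.14661611 0.58182517 0.20049017] [[-0.97, 0.244, 0.0], [0.244, 0.97, 0.0], [0.0, 0.0, -1.0]] 0.08563931220078445
```

View pics/a.png

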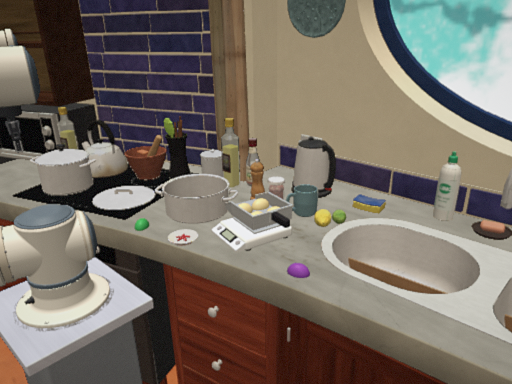

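View pics/b.png

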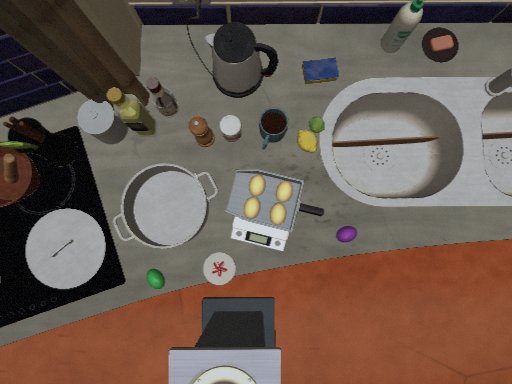

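Candidates in the top view: the potatoes are the four yellow halves in the scoop at (257,185), (285,190), (252,207) and (278,214). Look-alikes to leave alone are the green one at (155,278), the purple one at (346,234), and the lemon and lime at (307,140) and (316,124). The scoop handle is the black bar at (312,210), pointing away from the pot at (165,205).

>>> {"fn": "drive_tool", "kwargs": {"increments": [{"dp": [-0.41, 0, 0], "yaw": 0.62, "hand": 1}, {"dp": [-0.41, 0, 0], "yaw": 0.62, "hand": 1}, {"dp": [-0.41, 0, 0], "yaw": 0.62, "hand": 1}, {"dp": [-0.41, 0, 0], "yaw": 0.62, "hand": 1}, {"dp": [-0.41, 0, 0], "yaw": 0.62, "hand": 1}]}}

```text
clock: 1.62
position: [0.338, 0.506, 0.2003]
orientation: [[-0.84, 0.543, 0.0], [0.543, 0.84, 0.0], [0.0, 0.0, -1.0]]
ft_force: [-0.3, 0.2, -0.0]
width: 0.0858
grasp_force: 0.0
```

>>> {"fn": "drive_tool", "kwargs": {"increments": [{"dp": [-0.41, 0, 0], "yaw": 0.62, "hand": 1}, {"dp": [-0.41, 0, 0], "yaw": 0.62, "hand": 1}, {"dp": [-0.41, 0, 0], "yaw": 0.62, "hand": 1}, {"dp": [-0.41, 0, 0], "yaw": 0.62, "hand": 1}, {"dp": [-0.41, 0, 0], "yaw": 0.62, "hand": 1}]}}

```text
clock: 2.03
position: [0.4938, 0.3736, 0.2002]
orientation: [[-0.622, 0.783, -0.0], [0.783, 0.622, 0.0], [0.0, -0.0, -1.0]]
ft_force: [0.7, -0.0, -0.0]
width: 0.0857
grasp_force: 0.0
```

>>> {"fn": "drive_tool", "kwargs": {"increments": [{"dp": [-0.41, 0, 0], "yaw": 0.62, "hand": 1}, {"dp": [-0.41, 0, 0], "yaw": 0.62, "hand": 1}, {"dp": [-0.41, 0, 0], "yaw": 0.62, "hand": 1}, {"dp": [-0.41, 0, 0], "yaw": 0.62, "hand": 1}, {"dp": [-0.41, 0, 0], "yaw": 0.62, "hand": 1}]}}

```text
clock: 2.45
position: [0.5991, 0.1987, 0.2002]
orientation: [[-0.34, 0.94, -0.0], [0.94, 0.34, 0.0], [0.0, -0.0, -1.0]]
ft_force: [-0.2, 0.5, 0.5]
width: 0.0853
grasp_force: 0.0
```

>>> {"fn": "drive_tool", "kwargs": {"increments": [{"dp": [-0.41, 0, 0], "yaw": 0.62, "hand": 1}, {"dp": [-0.41, 0, 0], "yaw": 0.62, "hand": 1}, {"dp": [-0.41, 0, 0], "yaw": 0.62, "hand": 1}, {"dp": [-0.41, 0, 0], "yaw": 0.62, "hand": 1}, {"dp": [0, 0, 0], "yaw": 0, "hand": 1}]}}

```text
clock: 2.87
position: [0.6399, 0.0343, 0.2]
orientation: [[-0.079, 0.997, -0.0], [0.997, 0.079, -0.004], [-0.003, -0.001, -1.0]]
ft_force: [-0.6, 0.7, 0.7]
width: 0.085
grasp_force: 0.0
```

```bash
cat >> h.py <<'E'
def go(x,y,z,ang=None):
    """remaining shift in tool axes (share) and yaw (share) to TCP (x,y,z), tool y at world angle ang"""
    o=bot.get_obs();R=np.array(o["orientation"]);p=np.array(o["position"])
    d=R.T@(np.array([x,y,z])-p)*10
    a=np.degrees(np.arctan2(R[1,1],R[0,1]))
    print("t",o["clock"],"p",np.round(p,4),"yang",round(a,2),"zz",np.round(R[:,2],3),"shift",np.round(d,3),"yaw",None if ang is None else round((a-ang)/6,2),"F",np.round(o["ft_force"],1),"w",round(o["width"],4),"g",round(o["grasp_force"],1))
E
python3 - <<'E'
from h import *
go(.547,-.232,.2,-15)
E
```

```text
t 2.8667 p [0.6399 0.0343 0.2   ] yang 4.54 zz [-0.    -0.004 -1.   ] shift [-2.581 -1.136  0.009] yaw 3.26 F [-0.6  0.7  0.7] w 0.085 g 0.0
```

>>> {"fn": "drive_tool", "kwargs": {"increments": [{"dp": [-0.37, -0.18, 0], "yaw": 0.65, "hand": 1}, {"dp": [-0.37, -0.16, 0], "yaw": 0.65, "hand": 1}, {"dp": [-0.37, -0.14, 0], "yaw": 0.65, "hand": 1}, {"dp": [-0.37, -0.11, 0], "yaw": 0.65, "hand": 1}, {"dp": [-0.37, -0.08, 0], "yaw": 0.65, "hand": 1}]}}

```text
clock: 3.28
position: [0.563, -0.1419, 0.2006]
orientation: [[0.25, 0.968, 0.0], [0.968, -0.25, -0.0], [-0.0, 0.0, -1.0]]
ft_force: [0.2, -0.9, -0.5]
width: 0.0855
grasp_force: 0.0
```

>>> {"fn": "drive_tool", "kwargs": {"increments": [{"dp": [-0.36, -0.03, 0], "yaw": 0, "hand": 1}, {"dp": [-0.36, -0.03, 0], "yaw": 0, "hand": 1}, {"dp": [0, 0, 0], "yaw": 0, "hand": 1}, {"dp": [0, 0, 0], "yaw": 0, "hand": 1}]}}

```text
clock: 3.62
position: [0.5397, -0.2103, 0.2005]
orientation: [[0.251, 0.968, 0.0], [0.968, -0.251, 0.0], [0.0, 0.0, -1.0]]
ft_force: [-0.6, -0.1, -0.1]
width: 0.0855
grasp_force: 0.0
```

```bash
python3 - <<'E'
from h import *
go(.547,-.232,.2,-15)
c=get_calibration("wrist");save("wrist","w1.png")
print(np.round(c["cam_to_world"],3).tolist())
for n,z in {"scoop":.05,"scoop_handle":.097,"scoop_spout":.07,"pot":0}.items():
  for r in finder.pinpoint("wrist",n)[:2]: print(n,round(r["conf"],2),np.round(r["centre"]),np.round(ray("wrist",r["centre"],z),4))
E
```

```text
t 3.6167 p [ 0.5397 -0.2103  0.2005] yang -14.51 zz [ 0.  0. -1.] shift [-0.192  0.125  0.005] yaw 0.08 F [-0.6 -0.1 -0.1] w 0.0855 g 0.0
[[0.968, -0.24, -0.071, 0.559], [-0.251, -0.927, -0.278, -0.139], [0.001, 0.287, -0.958, 0.374], [0.0, 0.0, 0.0, 1.0]]
scoop 0.7 [258.  80.] [ 0.5709 -0.1226  0.05  ]
scoop_handle 0.81 [258. 210.] [ 0.541  -0.2399  0.097 ]
```

View pics/w1.png

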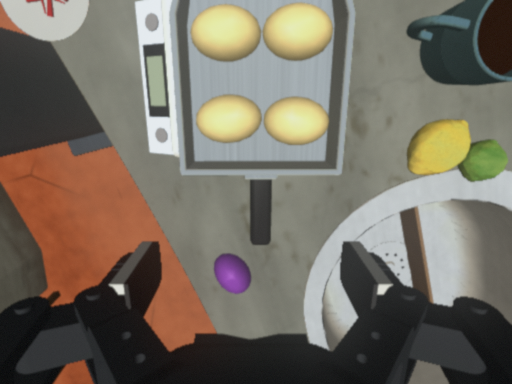

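The wrist view shows the scoop with its four yellow halves. The black handle covers columns 250-271 and rows 180-244, and it is parallel to the tool. I'll compute its centre line.

```bash
python3 - <<'E'
from h import *
im=cv2.imread("pics/w1.png").max(2)
pts=[]
for r in range(186,240,4):
  c=np.where(im[r,235:285]<75)[0]+235
  pts.append(ray("wrist",((c.min()+c.max())/2,r),.11)[:2])
  if r in(186,210,234):print(r,c.min(),c.max())
pts=np.array(pts);print(np.round(pts[[0,-1]],4));d=pts[0]-pts[-1];print("ang",np.degrees(np.arctan2(d[1],d[0])))
rr=np.where(im[200:260,260]<75)[0].max()+200; end=ray("wrist",(260,rr),.11)[:2];print("tail",rr,end)
u=d/np.linalg.norm(d);m=pts.mean(0);e=m+u*((end-m)@u)
for L in(-122,-106): print(L,np.round(e+u*(154+L)/1000,4))
print("origin",np.round(e+u*.154,4),"spout",np.round(e+u*.259,4))
g=e+u*.048; go(g[0],g[1],.078,np.degrees(np.arctan2(u[1],u[0]))-90)
E
```

```text
186 250 270
210 250 270
234 250 269
[[ 0.5495 -0.2126]
 [ 0.5368 -0.2624]]
ang 75.77269933320099
tail 244 [ 0.53582266 -0.26857724]
-122 [ 0.5433 -0.2375]
-106 [ 0.5473 -0.222 ]
origin [ 0.5733 -0.1192] spout [ 0.5991 -0.0174]
t 3.8667 p [ 0.5409 -0.2074  0.2005] yang -14.2 zz [ 0.  0. -1.] shift [-0.126  0.097  1.225] yaw 0.0 F [-0.1 -0.3  0.1] w 0.0857 g 0.0
```

>>> {"fn": "drive_tool", "kwargs": {"increments": [{"dp": [-0.06, 0.05, 0.3], "yaw": 0, "hand": 1}, {"dp": [-0.06, 0.05, 0.3], "yaw": 0, "hand": 1}, {"dp": [0, 0, 0.3], "yaw": 0, "hand": 1}, {"dp": [0, 0, 0.32], "yaw": 0, "hand": 1}, {"dp": [0, 0, 0], "yaw": 0, "hand": 1}]}}

```text
clock: 4.28
position: [0.5438, -0.22, 0.0702]
orientation: [[0.246, 0.969, -0.011], [0.969, -0.246, 0.006], [0.003, -0.012, -1.0]]
ft_force: [-1.4, 0.5, -1.6]
width: 0.0854
grasp_force: 0.0
```

>>> {"fn": "drive_tool", "kwargs": {"increments": [{"dp": [0, 0, 0], "yaw": 0, "hand": -1}, {"dp": [0, 0, 0], "yaw": 0, "hand": -1}, {"dp": [0, 0, 0], "yaw": 0, "hand": -1}, {"dp": [0, 0, 0], "yaw": 0, "hand": -1}, {"dp": [0, 0, 0], "yaw": 0, "hand": -1}], "squeeze": 30}}

```text
clock: 4.7
position: [0.5481, -0.2233, 0.0808]
orientation: [[0.247, 0.969, 0.003], [0.969, -0.247, -0.002], [-0.001, 0.003, -1.0]]
ft_force: [-0.7, 0.3, 0.6]
width: 0.0257
grasp_force: 0.0
```

>>> {"fn": "drive_tool", "kwargs": {"increments": [{"dp": [0, 0, 0], "yaw": 0, "hand": -1}, {"dp": [0, 0, 0], "yaw": 0, "hand": -1}, {"dp": [0, 0, 0], "yaw": 0, "hand": -1}, {"dp": [0, 0, 0], "yaw": 0, "hand": -1}], "squeeze": 120}}

```text
clock: 5.03
position: [0.5472, -0.2231, 0.0792]
orientation: [[0.247, 0.969, 0.001], [0.969, -0.247, -0.001], [-0.0, 0.001, -1.0]]
ft_force: [-0.9, -0.1, 3.6]
width: 0.0
grasp_force: 1.6
```

```bash
python3 - <<'E'
from h import *
go(.5473,-.222,.078,-14.2)
save("scene","s2.png",(190,150,350,270),4)
E
```

```text
t 5.0333 p [ 0.5472 -0.2231  0.0792] yang -14.33 zz [ 0.001 -0.001 -1.   ] shift [ 0.011 -0.002  0.012] yaw -0.02 F [-0.9 -0.1  3.6] w 0.0 g 1.6
```

View pics/s2.png

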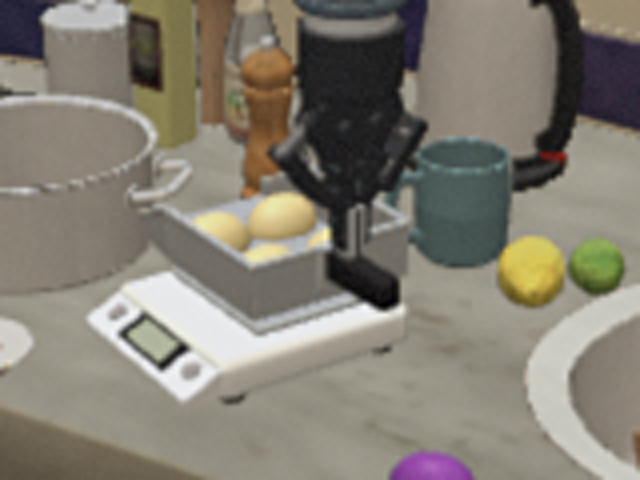

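The gripper reads as fully shut (width 0), so the handle isn't between the pads. I'll look from the wrist and work out the real finger and handle geometry.

```bash
python3 - <<'E'
from h import *
o=bot.get_obs()
a=grab_frame("wrist").copy()
u=np.array([.246,.969,0]);v=np.array([.969,-.246,0]);O=np.array([.5733,-.1192,.05])
def box(img,cam,up=0):
  for y in(-.154,-.085):
    for x in(-.01,.01):
      for z in(.034,.06):
        q=proj(cam,O+u*y+v*x+[0,0,z]);cv2.circle(img,tuple(int(t) for t in q),1,(255,0,0) if z>.05 else (0,255,0),-1)
  q=proj(cam,o["position"]);cv2.circle(img,tuple(int(t) for t in q),2,(255,0,255),-1)
box(a,"wrist")
b=grab_frame("scene").copy();box(b,"scene");t=grab_frame("top").copy();box(t,"top")
b=cv2.resize(b[165:255,200:320],(480,360),interpolation=2);t=cv2.resize(t[160:250,220:340],(480,360),interpolation=2)
im=np.hstack([cv2.resize(a,(400,300)),cv2.resize(b,(400,300))])
im=np.vstack([im,np.hstack([cv2.resize(t,(400,300)),cv2.resize(a[150:300,160:360],(400,300))])])
cv2.imwrite("pics/c.png",im[...,::-1])
for cam in("top","scene","wrist"):
  for n,z in(("scoop_handle",.097),("scoop",.05)):
    for r in finder.pinpoint(cam,n)[:1]:print(cam,n,r["conf"],np.round(ray(cam,r["centre"],z),3))
print(bot.get_obs()["width"],bot.get_obs()["grasp_force"])
E
```

```text
top scoop 0.58 [ 0.578 -0.118  0.05 ]
scene scoop_handle 0.78 [ 0.542 -0.253  0.097]
scene scoop 0.66 [ 0.683 -0.023  0.05 ]
wrist scoop 0.98 [ 0.572 -0.124  0.05 ]
-0.0002220768985277805 2.618957642116584
```

View pics/c.png

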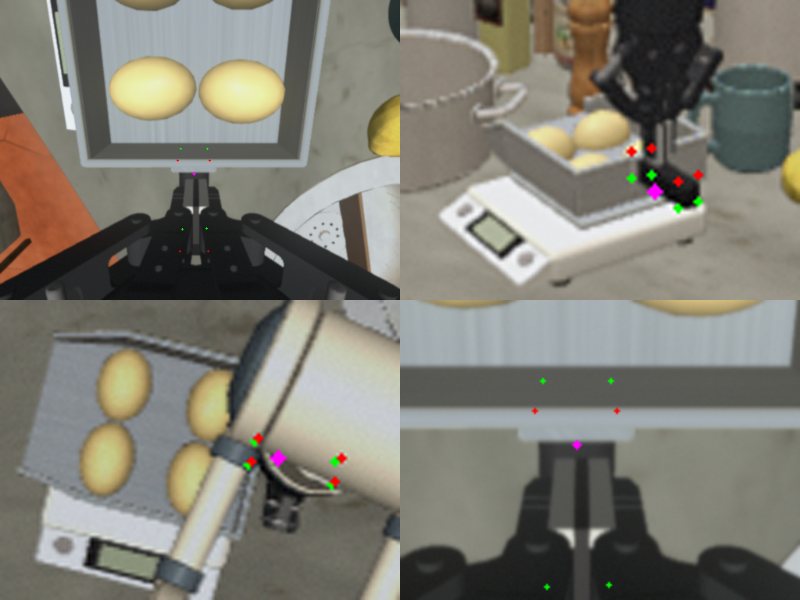

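```bash
python3 - <<'E'
from h import *
a=cv2.imread("pics/a.png");b=grab_frame("scene")[...,::-1].copy()
o=bot.get_obs()
u=np.array([.246,.969,0]);v=np.array([.969,-.246,0]);O=np.array([.5733,-.1192,.05])
out=[]
for img in(a,b):
  im=cv2.resize(img[195:245,250:310],(600,500),interpolation=2)[:, :400] if 0 else cv2.resize(img[190:240,250:304],None,fx=7,fy=7,interpolation=2)
  for y in(-.154,-.085):
    for x in(-.01,.01):
      for z in(.034,.06):
        q=(proj("scene",O+u*y+v*x+[0,0,z])-[250,190]+.5)*7;cv2.circle(im,tuple(int(t) for t in q),3,(0,0,255) if z>.05 else (0,255,0),-1)
  for P in ([-.07,-.082,.06],[.07,-.082,.06],[-.07,-.082,.016],[-.05,-.05,0]):
    q=(proj("scene",O+v*P[0]+u*P[1]+[0,0,P[2]])-[250,190]+.5)*7;cv2.circle(im,tuple(int(t) for t in q),3,(255,255,0),-1)
  q=(proj("scene",o["position"])-[250,190]+.5)*7;cv2.circle(im,tuple(int(t) for t in q),4,(255,0,255),-1)
  out.append(im)
cv2.imwrite("pics/d.png",np.hstack(out));print(np.hstack(out).shape)
E
```

```text
(350, 756, 3)
```

View pics/d.png

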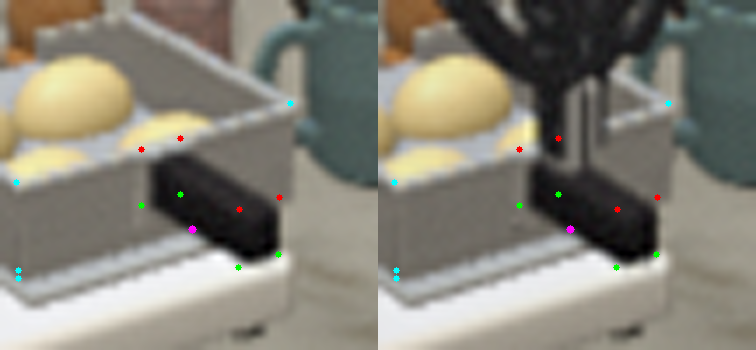

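>>> {"fn": "drive_tool", "kwargs": {"increments": [{"dp": [0, 0, 0], "yaw": 0, "hand": -1}, {"dp": [0, 0, 0], "yaw": 0, "hand": -1}, {"dp": [0, 0, 0], "yaw": 0, "hand": -1}]}}

```text
clock: 5.83
position: [0.5472, -0.2233, 0.079]
orientation: [[0.248, 0.969, 0.001], [0.969, -0.248, -0.001], [-0.001, 0.001, -1.0]]
ft_force: [-1.5, -1.2, 5.2]
width: 0.0
grasp_force: 2.6
```

>>> {"fn": "drive_tool", "kwargs": {"increments": [{"dp": [0, 0, -0.05], "yaw": 0, "hand": -1}, {"dp": [0, 0, 0], "yaw": 0, "hand": -1}]}}

```text
clock: 6.0
position: [0.5472, -0.2227, 0.0837]
orientation: [[0.247, 0.969, 0.0], [0.969, -0.247, 0.0], [0.0, 0.0, -1.0]]
ft_force: [-0.3, 0.5, 0.3]
width: 0.0002
grasp_force: 0.0
```

```bash
python3 - <<'E'
from h import *
go(.5473,-.222,.078,-14.2)
for x,y in((276.7,214),(274.5,211)): print([np.round(ray("scene",(x,y),z),3).tolist() for z in(.08,.097,.11)])
print(proj("scene",[.5472,-.2231,.0792]),proj("scene",[.5472,-.2231,.11]))
print(bot.get_obs()["joint_positions"],bot.get_obs()["effort"],bot.get_obs()["torque"])
E
```

```text
t 6.0 p [ 0.5472 -0.2227  0.0837] yang -14.31 zz [ 0.  0. -1.] shift [ 0.007 -0.001  0.057] yaw -0.02 F [-0.3  0.5  0.3] w 0.0002 g 0.0
[[0.588, -0.187, 0.08], [0.561, -0.21, 0.097], [0.54, -0.228, 0.11]]
[[0.601, -0.168, 0.08], [0.573, -0.192, 0.097], [0.551, -0.21, 0.11]]
[276.91967732 222.23348424] [276.96259147 212.68110676]
[-4.44347118e-01  7.44966190e-02  1.45467044e+00  4.52726566e-04
  1.61244809e+00 -1.94533294e-01] [-9.86796361e-02 -4.38034630e+01 -4.05466783e+01 -2.35214853e-02
  1.25109656e-01  1.08684517e-05] [ 0.00191659  0.03258203 -0.02509284]
```

>>> {"fn": "drive_tool", "kwargs": {"increments": [{"dp": [0, 0, -0.35], "yaw": 0, "hand": -1}, {"dp": [0, 0, -0.35], "yaw": 0, "hand": -1}, {"dp": [0, 0, 0], "yaw": 0, "hand": -1}, {"dp": [0, 0, 0], "yaw": 0, "hand": -1}]}}

```text
clock: 6.33
position: [0.5484, -0.2232, 0.1563]
orientation: [[0.247, 0.969, 0.005], [0.969, -0.247, -0.002], [-0.001, 0.005, -1.0]]
ft_force: [-0.1, -0.7, -1.5]
width: -0.0001
grasp_force: 0.0
```

```bash
python3 - <<'E'
from h import *
o=bot.get_obs();go(.5473,-.222,.078,-14.2)
b=grab_frame("scene")[...,::-1].copy()
x0,y0=235,165
im=cv2.resize(b[y0:y0+75,x0:x0+85],None,fx=7,fy=7,interpolation=2)
for d in(0,-.019,-.073):
  q=(proj("scene",o["position"]-[0,0,d])-[x0,y0]+.5)*7;cv2.circle(im,tuple(int(t) for t in q),4,(255,0,255),-1)
cv2.imwrite("pics/e.png",im)
E
```

```text
t 6.3333 p [ 0.5484 -0.2232  0.1563] yang -14.3 zz [ 0.005 -0.002 -1.   ] shift [ 0.01  -0.017  0.783] yaw -0.02 F [-0.1 -0.7 -1.5] w -0.0001 g 0.0
```

View pics/e.png

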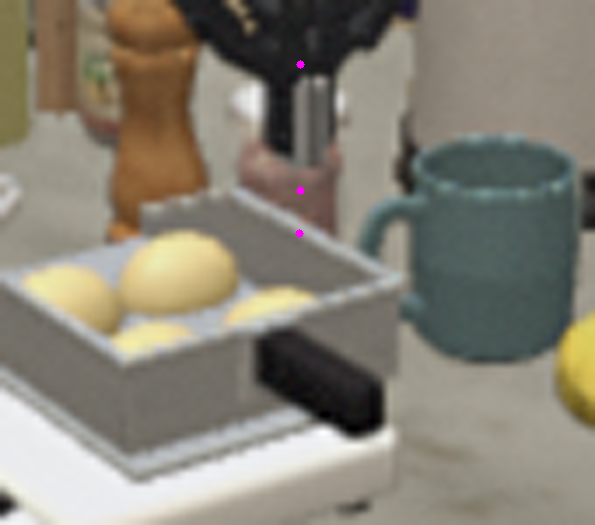

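The cyan and red overlays fit the scoop. But the shut fingertips show at (310,168), against (300,233) predicted from the reported TCP. So the real tips sit about 30 mm behind the reported TCP, which also explains why contact with the handle top came at z=0.079. I'll compensate by going 30 mm deeper.

>>> {"fn": "drive_tool", "kwargs": {"increments": [{"dp": [-0.09, 0.01, 0], "yaw": 0, "hand": 1}, {"dp": [-0.09, 0, 0], "yaw": 0, "hand": 1}, {"dp": [0, 0, 0], "yaw": 0, "hand": 1}, {"dp": [0, 0, 0], "yaw": 0, "hand": 1}, {"dp": [0, 0, 0], "yaw": 0, "hand": 1}]}}

```text
clock: 6.8
position: [0.5432, -0.2407, 0.1526]
orientation: [[0.248, 0.969, -0.001], [0.969, -0.248, 0.001], [0.001, -0.001, -1.0]]
ft_force: [0.5, 0.2, 0.5]
width: 0.0604
grasp_force: 0.0
```

>>> {"fn": "drive_tool", "kwargs": {"increments": [{"dp": [0, 0, 0], "yaw": 0, "hand": 1}, {"dp": [0, 0, 0], "yaw": 0, "hand": 1}, {"dp": [0, 0, 0], "yaw": 0, "hand": 1}, {"dp": [0, 0, 0.3], "yaw": 0, "hand": 1}, {"dp": [0, 0, 0.3], "yaw": 0, "hand": 1}]}}

```text
clock: 7.22
position: [0.5452, -0.2412, 0.0958]
orientation: [[0.247, 0.969, 0.006], [0.969, -0.247, -0.003], [-0.001, 0.006, -1.0]]
ft_force: [-0.5, 0.8, -1.3]
width: 0.0851
grasp_force: 0.0
```

>>> {"fn": "drive_tool", "kwargs": {"increments": [{"dp": [0, 0, 0.15], "yaw": 0, "hand": 1}, {"dp": [0, 0, 0.15], "yaw": 0, "hand": 1}, {"dp": [0, 0, 0.1], "yaw": 0, "hand": 1}, {"dp": [0, 0, 0], "yaw": 0, "hand": 1}]}}

```text
clock: 7.55
position: [0.5423, -0.2397, 0.0506]
orientation: [[0.247, 0.969, -0.004], [0.969, -0.247, 0.002], [0.001, -0.004, -1.0]]
ft_force: [0.2, -0.1, -0.3]
width: 0.0852
grasp_force: 0.0
```

```bash
python3 - <<'E'
from h import *
go(.5423,-.2413,.050,-14.23)
E
```

```text
t 7.55 p [ 0.5423 -0.2397  0.0506] yang -14.31 zz [-0.004  0.002 -1.   ] shift [-0.015  0.004  0.006] yaw -0.01 F [ 0.2 -0.1 -0.3] w 0.0852 g 0.0
```

>>> {"fn": "drive_tool", "kwargs": {"increments": [{"dp": [0, 0, 0], "yaw": 0, "hand": -1}, {"dp": [0, 0, 0], "yaw": 0, "hand": -1}, {"dp": [0, 0, 0], "yaw": 0, "hand": -1}, {"dp": [0, 0, 0], "yaw": 0, "hand": -1}, {"dp": [0, 0, 0], "yaw": 0, "hand": -1}], "squeeze": 30}}

```text
clock: 7.97
position: [0.544, -0.2408, 0.0545]
orientation: [[0.247, 0.969, 0.001], [0.969, -0.247, -0.001], [-0.0, 0.002, -1.0]]
ft_force: [-0.5, 0.0, -0.0]
width: 0.0249
grasp_force: 0.0
```

>>> {"fn": "drive_tool", "kwargs": {"increments": [{"dp": [0, 0, 0], "yaw": 0, "hand": -1}, {"dp": [0, 0, 0], "yaw": 0, "hand": -1}, {"dp": [0, 0, 0], "yaw": 0, "hand": -1}]}}

```text
clock: 8.22
position: [0.5437, -0.2408, 0.0543]
orientation: [[0.247, 0.969, 0.001], [0.969, -0.247, -0.001], [-0.0, 0.001, -1.0]]
ft_force: [-1.3, -0.3, 3.6]
width: 0.0194
grasp_force: 31.8
```

>>> {"fn": "drive_tool", "kwargs": {"increments": [{"dp": [0, 0, 0], "yaw": 0, "hand": -1}, {"dp": [0, 0, 0], "yaw": 0, "hand": -1}, {"dp": [0, 0, 0], "yaw": 0, "hand": -1}], "squeeze": 120}}

```text
clock: 8.47
position: [0.5437, -0.2408, 0.0545]
orientation: [[0.247, 0.969, 0.001], [0.969, -0.247, -0.001], [-0.0, 0.001, -1.0]]
ft_force: [-2.7, -0.3, 5.2]
width: 0.0179
grasp_force: 117.0
```

```bash
python3 - <<'E'
from h import *
go(.5423,-.2413,.050,-14.23)
print(bot.get_obs()["torque"])
E
```

```text
t 8.4667 p [ 0.5437 -0.2408  0.0545] yang -14.32 zz [ 0.001 -0.001 -1.   ] shift [-0.008 -0.012  0.045] yaw -0.02 F [-2.7 -0.3  5.2] w 0.0179 g 117.0
[0.13761734 0.43079856 0.19309554]
```

>>> {"fn": "drive_tool", "kwargs": {"increments": [{"dp": [0, 0, -0.1], "yaw": 0, "hand": -1}, {"dp": [0, 0, -0.1], "yaw": 0, "hand": -1}, {"dp": [0, 0, -0.15], "yaw": 0, "hand": -1}, {"dp": [0, 0, -0.15], "yaw": 0, "hand": -1}, {"dp": [0, 0, 0], "yaw": 0, "hand": -1}]}}

```text
clock: 8.88
position: [0.5451, -0.2413, 0.1075]
orientation: [[0.247, 0.969, 0.005], [0.969, -0.247, -0.003], [-0.001, 0.005, -1.0]]
ft_force: [0.9, -0.3, -2.1]
width: 0.0177
grasp_force: 117.6
```

```bash
python3 - <<'E'
from h import *
go(.5423,-.2413,.050,-14.23);print(bot.get_obs()["torque"])
u=np.array([.2459,.9693,0]);v=np.array([.9693,-.2459,0])
o=bot.get_obs();G=np.array(o["position"])+[0,0,.049]  # ~grip axis
a=grab_frame("wrist")[...,::-1].copy();b=grab_frame("scene")[...,::-1].copy()
def mark(im,cam,th,col):
  c,s=np.cos(th),np.sin(th)
  for x in(-.07,.07):
    for P in((-.082,.06),(.045,.06),(-.154,.06)):
      if P[0]<-.1:x=x/7
      dy,dz=P[0]+.126,P[1]-.047
      W=G+v*x+u*(c*dy+s*dz)+np.array([0,0,1])*(-s*dy+c*dz)
      q=proj(cam,W);cv2.circle(im,tuple(int(round(t)) for t in q),1,col,-1)
for th,col in((0,(0,0,255)),(.1,(0,255,0))): mark(a,"wrist",th,col);mark(b,"scene",th,col)
b=cv2.resize(b[150:270,190:350],(512,384),interpolation=2)
cv2.imwrite("pics/f.png",np.hstack([a,b])[:, :][::1] if 0 else cv2.resize(np.hstack([a,b]),(800,300)))
E
```

```text
t 8.8833 p [ 0.5451 -0.2413  0.1075] yang -14.32 zz [ 0.005 -0.003 -1.   ] shift [-0.006 -0.03   0.575] yaw -0.02 F [ 0.9 -0.3 -2.1] w 0.0177 g 117.6
[-0.40101902 -0.01530355 -0.00085621]
```

View pics/f.png

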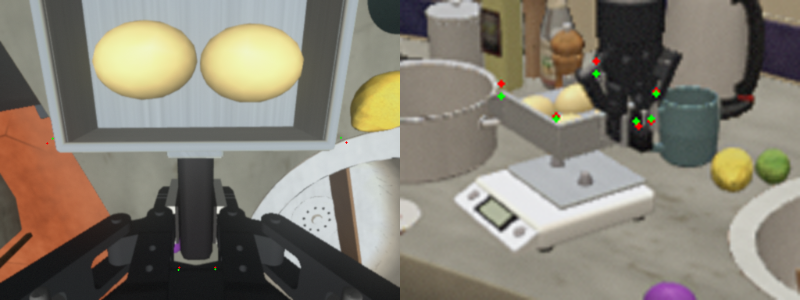

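The scoop is held level and clear of the pegs. The pot rim spans about columns 121-209 and rows 165-247 in the top view. I'll raise the scoop while I fix the pot centre.

>>> {"fn": "drive_tool", "kwargs": {"increments": [{"dp": [0, 0, -0.2], "yaw": 0, "hand": -1}, {"dp": [0, 0, -0.25], "yaw": 0, "hand": -1}, {"dp": [0, 0, -0.15], "yaw": 0, "hand": -1}]}}

```text
clock: 9.23
position: [0.5434, -0.2405, 0.1637]
orientation: [[0.247, 0.969, -0.001], [0.969, -0.247, 0.0], [0.0, -0.001, -1.0]]
ft_force: [0.6, -1.2, -2.7]
width: 0.0178
grasp_force: 117.7
```

```bash
python3 - <<'E'
from h import *
from scipy.optimize import minimize
P=[ray("top",(165,206),.099)]
print("manual",P[0])
b=cv2.imread("pics/b.png")
grab_frame("top")
r=finder.trace("top","pot")[0];m=np.asarray(r["pixels"]).astype(np.uint8);print(r["conf"],r["box"])
m=cv2.morphologyEx(m,cv2.MORPH_CLOSE,np.ones((15,15)));m=cv2.morphologyEx(m,cv2.MORPH_OPEN,cv2.getStructuringElement(2,(31,31)))
t=np.linspace(0,2*np.pi,90)
def sil(x):
  M=np.zeros_like(m);pts=[proj("top",[x[0]+.115*np.cos(a),x[1]+.115*np.sin(a),z]) for z in(.099,.0) for a in t[::3]]
  cv2.fillConvexPoly(M,cv2.convexHull((np.array(pts)*16).astype(np.int32)),1,shift=4);return M
f=lambda x:float((sil(x)!=m).sum())
res=minimize(f,P[0][:2],method="Nelder-Mead",options=dict(initial_simplex=np.array([P[0][:2]+d for d in([0,0],[.01,0],[0,.01])])));print(res.x,res.fun,m.sum())
grab_frame("scene")
for n in("pot",):
  for r in finder.pinpoint("scene",n)[:1]+finder.pinpoint("top",n)[:1]:print(r)
p=res.x;u=np.array([.2459,.9693]);g=p-.299*u;print(g);go(g[0],g[1],.1475,-14.3)
E
```

```text
manual [0.55293938 0.15440495 0.099     ]
0.9 [114.1, 162.9, 217.0, 246.7]Traceback (most recent call last):
  File "<stdin>", line 14, in <module>
    res = _minimize_neldermead(fun, x0, args, callback, bounds=bounds,
                               **options)
    fxr = func(xr)
    fx = function(np.copy(x), *(wrapper_args + args))
  File "<stdin>", line 13, in <lambda>
  File "<stdin>", line 11, in sil
  File "h.py", line 8, in proj
    c=get_calibration(cam);K=np.array(c["intrinsics"]);T=np.linalg.inv(np.array(c["cam_to_world"]))
ValueError: time passes only in moves, steps and waits
```

>>> {"fn": "drive_tool", "kwargs": {"increments": [{"dp": [0.1, -0.2, 0], "yaw": 0, "hand": -1}, {"dp": [0.2, -0.25, 0], "yaw": 0, "hand": -1}, {"dp": [0.25, -0.25, 0], "yaw": 0, "hand": -1}, {"dp": [0.2, -0.2, 0], "yaw": 0, "hand": -1}, {"dp": [0.13, 0, 0], "yaw": 0, "hand": -1}]}}

```text
clock: 9.75
position: [0.475, -0.1305, 0.161]
orientation: [[0.247, 0.969, -0.004], [0.969, -0.247, 0.002], [0.001, -0.005, -1.0]]
ft_force: [-0.2, -0.2, -4.3]
width: 0.0176
grasp_force: 118.0
```

>>> {"fn": "drive_tool", "kwargs": {"increments": [{"dp": [0, 0, 0.15], "yaw": 0, "hand": -1}, {"dp": [0, 0, 0.2], "yaw": 0, "hand": -1}, {"dp": [0, 0, 0.2], "yaw": 0, "hand": -1}, {"dp": [0, 0, 0], "yaw": 0, "hand": -1}, {"dp": [0, 0, 0], "yaw": 0, "hand": -1}]}}

```text
clock: 10.17
position: [0.4764, -0.1325, 0.1054]
orientation: [[0.247, 0.969, -0.006], [0.969, -0.247, 0.002], [0.0, -0.006, -1.0]]
ft_force: [0.0, 0.0, -3.1]
width: 0.0182
grasp_force: 118.1
```

```bash
python3 - <<'E'
from h import *
go(.4775,-.133,.0875,-14.3);o=bot.get_obs();print(np.round(o["torque"],2),np.round(o["joint_positions"],2))
b=grab_frame("scene")[...,::-1].copy();t=grab_frame("top")[...,::-1].copy()
q=proj("top",[.551,.157,.099]);cv2.circle(t,tuple(int(x) for x in q),2,(0,0,255),-1)
b=cv2.resize(b[150:270,150:310],(512,384),interpolation=2);t=cv2.resize(t[140:260,110:270],(512,384),interpolation=2)
cv2.imwrite("pics/g.png",cv2.resize(np.hstack([b,t]),(800,300)))
E
```

```text
t 10.1667 p [ 0.4764 -0.1325  0.1054] yang -14.32 zz [-0.006  0.002 -1.   ] shift [-0.003  0.013  0.179] yaw -0.0 F [ 0.   0.  -3.1] w 0.0182 g 118.1
[-0.4   0.05  0.01] [-0.34 -0.19  1.67 -0.    1.67 -0.09]
```

View pics/g.png

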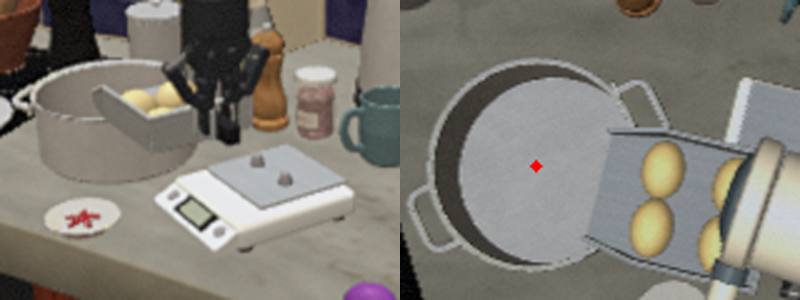

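>>> {"fn": "drive_tool", "kwargs": {"increments": [{"dp": [0, 0, 0.1], "yaw": 0, "hand": -1}, {"dp": [0, 0, 0], "yaw": 0, "hand": -1}, {"dp": [0, 0, 0], "yaw": 0, "hand": -1}], "squeeze": 20}}

```text
clock: 10.52
position: [0.478, -0.1331, 0.0983]
orientation: [[0.247, 0.969, -0.0], [0.969, -0.247, 0.0], [0.0, -0.0, -1.0]]
ft_force: [-0.3, -0.2, -3.4]
width: 0.0176
grasp_force: 118.1
```

```bash
cat >> h.py <<'E'
def st():
    o=bot.get_obs();u=np.array([.246,.969]);print("t",o["clock"],"TCP",np.round(o["position"],4),"F",np.round(o["ft_force"],1),"M",np.round(o["torque"],2),"g",round(o["grasp_force"],1),"w",round(o["width"],4))
    for cam in("scene","top"):
        grab_frame(cam)
        for n in("scoop_spout","scoop"):
            for r in finder.pinpoint(cam,n)[:1]: print(cam,n,round(r["conf"],2),np.round(r["centre"],1),[np.round(ray(cam,r["centre"],z),3).tolist() for z in(.08,.12)])
E
python3 - <<'E'
from h import *
st()
E
```

```text
t 10.5167 TCP [ 0.478  -0.1331  0.0983] F [-0.3 -0.2 -3.4] M [-0.44  0.04 -0.03] g 118.1 w 0.0176
scene scoop_spout 0.62 [203.7 187.8] [[0.584, 0.15, 0.08], [0.52, 0.07, 0.12]]
scene scoop 0.95 [217.3 202. ] [[0.531, 0.018, 0.08], [0.47, -0.052, 0.12]]
top scoop_spout 0.77 [189.3 213.1] [[0.534, 0.092, 0.08], [0.532, 0.085, 0.12]]
top scoop 0.64 [225.6 221.8] [[0.51, -0.009, 0.08], [0.508, -0.012, 0.12]]
```

>>> {"fn": "drive_tool", "kwargs": {"increments": [{"dp": [0, 0, 0], "yaw": 0, "hand": -0.8}, {"dp": [0, 0, 0], "yaw": 0, "hand": -0.8}], "squeeze": 20}}

```text
clock: 10.98
position: [0.4782, -0.1331, 0.0986]
orientation: [[0.247, 0.969, 0.0], [0.969, -0.247, -0.0], [-0.0, 0.0, -1.0]]
ft_force: [-0.4, 0.7, -3.9]
width: 0.0175
grasp_force: 118.2
```

>>> {"fn": "drive_tool", "kwargs": {"increments": [{"dp": [0, 0, 0], "yaw": 0, "hand": -0.6}, {"dp": [0, 0, 0], "yaw": 0, "hand": -0.6}], "squeeze": 20}}

```text
clock: 11.15
position: [0.4781, -0.1331, 0.0985]
orientation: [[0.247, 0.969, 0.0], [0.969, -0.247, -0.0], [-0.0, 0.0, -1.0]]
ft_force: [-1.4, -1.0, -4.1]
width: 0.0176
grasp_force: 118.2
```

>>> {"fn": "drive_tool", "kwargs": {"increments": [{"dp": [0, 0, 0], "yaw": 0, "hand": -0.56}], "squeeze": 20}}

```text
clock: 11.23
position: [0.4781, -0.1331, 0.0985]
orientation: [[0.247, 0.969, -0.0], [0.969, -0.247, -0.0], [-0.0, -0.0, -1.0]]
ft_force: [0.8, 0.6, -3.8]
width: 0.019
grasp_force: 54.4
```

>>> {"fn": "drive_tool", "kwargs": {"increments": [{"dp": [0, 0, 0], "yaw": 0, "hand": -1}, {"dp": [0, 0, 0], "yaw": 0, "hand": -1}], "squeeze": 20}}

```text
clock: 11.4
position: [0.4781, -0.133, 0.0985]
orientation: [[0.247, 0.969, -0.0], [0.969, -0.247, -0.0], [-0.0, -0.0, -1.0]]
ft_force: [-0.4, -0.1, -4.1]
width: 0.0194
grasp_force: 54.6
```

>>> {"fn": "drive_tool", "kwargs": {"increments": [{"dp": [0, 0, 0], "yaw": 0, "hand": -0.53}], "squeeze": 20}}

```text
clock: 11.48
position: [0.4783, -0.1329, 0.0987]
orientation: [[0.247, 0.969, 0.001], [0.969, -0.247, 0.0], [0.0, 0.0, -1.0]]
ft_force: [0.3, 0.2, -2.0]
width: 0.0203
grasp_force: 1.9
```

>>> {"fn": "drive_tool", "kwargs": {"increments": [{"dp": [0, 0, 0], "yaw": 0, "hand": -1}, {"dp": [0, 0, 0], "yaw": 0, "hand": -1}], "squeeze": 20}}

```text
clock: 11.65
position: [0.4785, -0.133, 0.0989]
orientation: [[0.247, 0.969, 0.001], [0.969, -0.247, 0.0], [0.0, 0.001, -1.0]]
ft_force: [0.7, -0.2, -1.2]
width: 0.0198
grasp_force: 20.7
```

```bash
python3 -c "
from h import *
st()"
```

```text
t 11.65 TCP [ 0.4785 -0.133   0.0989] F [ 0.7 -0.2 -1.2] M [-0.03 -0.14 -0.13] g 20.7 w 0.0198
scene scoop_spout 0.98 [206.1 194.1] [[0.551, 0.098, 0.08], [0.489, 0.022, 0.12]]
scene scoop 0.72 [217.9 204.8] [[0.517, 0.0, 0.08], [0.458, -0.069, 0.12]]
top scoop_spout 0.95 [188.6 209.8] [[0.544, 0.094, 0.08], [0.541, 0.087, 0.12]]
top scoop 0.64 [268.1 134.8] [[0.754, -0.128, 0.08], [0.743, -0.127, 0.12]]
```

>>> {"fn": "drive_tool", "kwargs": {"increments": [{"dp": [0.03, 0, -0.12], "yaw": 0, "hand": -1}, {"dp": [0.05, 0, -0.14], "yaw": 0, "hand": -1}, {"dp": [0.06, 0, -0.13], "yaw": 0, "hand": -1}, {"dp": [0.06, 0, -0.12], "yaw": 0, "hand": -1}, {"dp": [0, 0, 0], "yaw": 0, "hand": -1}]}}

```text
clock: 12.37
position: [0.4846, -0.1129, 0.1533]
orientation: [[0.246, 0.969, 0.005], [0.969, -0.246, -0.001], [0.0, 0.005, -1.0]]
ft_force: [-0.3, -0.2, -1.7]
width: 0.0198
grasp_force: 20.2
```

```bash
python3 -c "
from h import *
st()"
```

```text
t 12.3667 TCP [ 0.4846 -0.1129  0.1533] F [-0.3 -0.2 -1.7] M [-0.04  0.04 -0.03] g 20.2 w 0.0198
scene scoop 0.82 [219.5 196.3] [[0.568, 0.049, 0.08], [0.505, -0.024, 0.12]]
top scoop_spout 0.78 [191.5 212.4] [[0.536, 0.085, 0.08], [0.534, 0.079, 0.12]]
top scoop 0.89 [228.4 220.7] [[0.513, -0.016, 0.08], [0.511, -0.019, 0.12]]
```

>>> {"fn": "drive_tool", "kwargs": {"increments": [{"dp": [0.07, 0, -0.11], "yaw": 0, "hand": -1}, {"dp": [0.07, 0, -0.1], "yaw": 0, "hand": -1}, {"dp": [0.08, 0, -0.1], "yaw": 0, "hand": -1}, {"dp": [0.08, 0, -0.09], "yaw": 0, "hand": -1}, {"dp": [0, 0, 0], "yaw": 0, "hand": -1}]}}

```text
clock: 13.08
position: [0.4917, -0.083, 0.1925]
orientation: [[0.245, 0.969, 0.004], [0.969, -0.245, -0.0], [0.001, 0.004, -1.0]]
ft_force: [0.7, -0.4, -3.4]
width: 0.0195
grasp_force: 20.2
```

>>> {"fn": "drive_tool", "kwargs": {"increments": [{"dp": [0.1, 0, -0.09], "yaw": 0, "hand": -1}, {"dp": [0.1, 0, -0.08], "yaw": 0, "hand": -1}, {"dp": [0.1, 0, -0.08], "yaw": 0, "hand": -1}, {"dp": [0.1, 0, -0.06], "yaw": 0, "hand": -1}, {"dp": [0, 0, 0], "yaw": 0, "hand": -1}]}}

```text
clock: 13.5
position: [0.5013, -0.0438, 0.2224]
orientation: [[0.245, 0.969, 0.002], [0.969, -0.245, 0.0], [0.001, 0.002, -1.0]]
ft_force: [-0.1, 0.9, -3.8]
width: 0.0195
grasp_force: 20.8
```

```bash
cat >> h.py <<'E'
def pots():
    for cam in("top","scene"):
        grab_frame(cam);print(cam,[(round(r["conf"],2),np.round(r["centre"]).tolist(),np.round(ray(cam,r["centre"],.02)[:2],3).tolist()) for r in finder.pinpoint(cam,"potato_0") if r["conf"]>.3])
E
python3 -c "
from h import *
st();pots()"
```

```text
t 13.5 TCP [ 0.5013 -0.0438  0.2224] F [-0.1  0.9 -3.8] M [-0.06 -0.21 -0.04] g 20.8 w 0.0195
scene scoop_spout 0.61 [203.7 195.9] [[0.536, 0.092, 0.08], [0.475, 0.017, 0.12]]
scene scoop 0.89 [212.6 187.9] [[0.605, 0.125, 0.08], [0.539, 0.047, 0.12]]
top [(0.82, [346.0, 236.0], [0.47, -0.353]), (0.76, [155.0, 226.0], [0.502, 0.202]), (0.59, [154.0, 276.0], [0.36, 0.2]), (0.56, [167.0, 186.0], [0.617, 0.169]), (0.51, [174.0, 221.0], [0.517, 0.146])]
scene [(0.68, [297.0, 272.0], [0.45, -0.374]), (0.63, [276.0, 202.0], [0.763, -0.035]), (0.47, [142.0, 225.0], [0.332, 0.168]), (0.47, [297.0, 214.0], [0.728, -0.159])]
```

>>> {"fn": "drive_tool", "kwargs": {"increments": [{"dp": [0.1, 0, -0.06], "yaw": 0, "hand": -1}, {"dp": [0.1, 0, -0.05], "yaw": 0, "hand": -1}, {"dp": [0, 0, 0], "yaw": 0, "hand": -1}, {"dp": [0, 0, 0], "yaw": 0, "hand": -1}, {"dp": [0, 0, 0], "yaw": 0, "hand": -1}]}}

```text
clock: 14.42
position: [0.5053, -0.0262, 0.2313]
orientation: [[0.247, 0.969, -0.001], [0.969, -0.247, -0.0], [-0.0, -0.0, -1.0]]
ft_force: [0.2, -1.2, -1.2]
width: 0.0198
grasp_force: 21.0
```

```bash
python3 -c "
from h import *
st();pots()
im=grab_frame('top');m=cv2.inRange(cv2.cvtColor(im,cv2.COLOR_RGB2HSV),(18,70,120),(32,255,255))
n,l,s,c=cv2.connectedComponentsWithStats(m)
print([(s[i][4],np.round(c[i]).tolist()) for i in range(1,n) if s[i][4]>25])
im=grab_frame('scene');m=cv2.inRange(cv2.cvtColor(im,cv2.COLOR_RGB2HSV),(18,70,120),(32,255,255))
n,l,s,c=cv2.connectedComponentsWithStats(m)
print([(s[i][4],np.round(c[i]).tolist()) for i in range(1,n) if s[i][4]>15])
"
```

```text
t 14.4167 TCP [ 0.5053 -0.0262  0.2313] F [ 0.2 -1.2 -1.2] M [-0.15  0.04 -0.04] g 21.0 w 0.0198
scene scoop_spout 0.56 [203.4 192. ] [[0.558, 0.12, 0.08], [0.495, 0.042, 0.12]]
scene scoop 0.56 [212.5 177.8] [[0.674, 0.204, 0.08], [0.603, 0.12, 0.12]]
top [(0.84, [348.0, 234.0], [0.474, -0.358]), (0.76, [151.0, 278.0], [0.353, 0.209])]
scene [(0.69, [299.0, 275.0], [0.446, -0.385]), (0.49, [145.0, 225.0], [0.34, 0.161])]
[(np.int32(151), [114.0, 94.0]), (np.int32(170), [128.0, 109.0]), (np.int32(338), [307.0, 140.0]), (np.int32(109), [152.0, 225.0])]
[(np.int32(296), [269.0, 8.0]), (np.int32(465), [347.0, 24.0]), (np.int32(124), [155.0, 12.0]), (np.int32(415), [266.0, 34.0]), (np.int32(22), [287.0, 16.0]), (np.int32(29), [90.0, 14.0]), (np.int32(159), [301.0, 38.0]), (np.int32(26), [354.0, 35.0]), (np.int32(110), [119.0, 33.0]), (np.int32(21), [332.0, 42.0]), (np.int32(67), [319.0, 45.0]), (np.int32(16), [363.0, 44.0]), (np.int32(20), [290.0, 49.0]), (np.int32(64), [368.0, 54.0]), (np.int32(345), [266.0, 68.0]), (np.int32(19), [322.0, 56.0]), (np.int32(79), [350.0, 63.0]), (np.int32
[... 1075 characters left out ...]
), [465.0, 151.0]), (np.int32(23), [429.0, 143.0]), (np.int32(38), [410.0, 143.0]), (np.int32(143), [438.0, 158.0]), (np.int32(62), [232.0, 147.0]), (np.int32(164), [272.0, 156.0]), (np.int32(147), [418.0, 160.0]), (np.int32(19), [408.0, 149.0]), (np.int32(26), [260.0, 155.0]), (np.int32(307), [499.0, 163.0]), (np.int32(97), [482.0, 167.0]), (np.int32(172), [234.0, 177.0]), (np.int32(47), [104.0, 171.0]), (np.int32(20), [470.0, 171.0]), (np.int32(24), [248.0, 177.0]), (np.int32(43), [391.0, 188.0]), (np.int32(141), [480.0, 182.0]), (np.int32(33), [501.0, 185.0]), (np.int32(102), [466.0, 200.0]), (np.int32(209), [368.0, 207.0]), (np.int32(234), [323.0, 217.0]), (np.int32(17), [479.0, 218.0])]
```

>>> {"fn": "drive_tool", "kwargs": {"increments": [{"dp": [-0.1, 0, 0.05], "yaw": 0, "hand": -1}, {"dp": [-0.1, 0, 0.06], "yaw": 0, "hand": -1}, {"dp": [-0.1, 0, 0.06], "yaw": 0, "hand": -1}, {"dp": [-0.1, 0, 0.08], "yaw": 0, "hand": -1}, {"dp": [-0.1, 0, 0.08], "yaw": 0, "hand": -1}]}}

```text
clock: 15.43
position: [0.4927, -0.076, 0.1976]
orientation: [[0.248, 0.969, 0.0], [0.969, -0.248, 0.0], [0.0, 0.0, -1.0]]
ft_force: [1.0, 0.4, -1.6]
width: 0.0197
grasp_force: 21.0
```

>>> {"fn": "drive_tool", "kwargs": {"increments": [{"dp": [-0.1, 0, 0.09], "yaw": 0, "hand": -1}, {"dp": [-0.08, 0, 0.09], "yaw": 0, "hand": -1}, {"dp": [-0.08, 0, 0.1], "yaw": 0, "hand": -1}, {"dp": [-0.07, 0, 0.1], "yaw": 0, "hand": -1}, {"dp": [-0.07, 0, 0.11], "yaw": 0, "hand": -1}]}}

```text
clock: 15.85
position: [0.4829, -0.1144, 0.1485]
orientation: [[0.247, 0.969, 0.0], [0.969, -0.247, 0.0], [0.0, 0.0, -1.0]]
ft_force: [1.4, 0.1, 0.1]
width: 0.0196
grasp_force: 20.0
```

```bash
python3 -c "
from h import *
st();pots()
grab_frame('wrist');print([(round(r['conf'],2),np.round(r['box']).tolist()) for r in finder.look_for('wrist','potato_0')])"
```

```text
t 15.85 TCP [ 0.4829 -0.1144  0.1485] F [1.4 0.1 0.1] M [ 0.39 -0.22 -0.19] g 20.0 w 0.0196
scene scoop 0.85 [217.9 197.4] [[0.558, 0.046, 0.08], [0.496, -0.026, 0.12]]
top scoop_spout 0.92 [191.1 212.8] [[0.535, 0.087, 0.08], [0.533, 0.08, 0.12]]
top scoop 0.93 [225.6 220.4] [[0.514, -0.009, 0.08], [0.512, -0.012, 0.12]]
top [(0.83, [154.0, 279.0], [0.349, 0.201]), (0.75, [188.0, 203.0], [0.568, 0.106]), (0.63, [155.0, 228.0], [0.494, 0.202]), (0.57, [169.0, 187.0], [0.615, 0.163]), (0.54, [270.0, 135.0], [0.77, -0.135]), (0.53, [348.0, 236.0], [0.469, -0.358]), (0.45, [161.0, 211.0], [0.544, 0.186])]
scene [(0.62, [294.0, 274.0], [0.438, -0.373]), (0.52, [142.0, 226.0], [0.333, 0.165])]
[]
```

All four halves are now in the pot and the tray is empty, so I'll level the scoop on the rim.

>>> {"fn": "drive_tool", "kwargs": {"increments": [{"dp": [-0.06, 0, 0.12], "yaw": 0, "hand": -1}, {"dp": [-0.05, 0, 0.13], "yaw": 0, "hand": -1}, {"dp": [-0.04, 0, 0.14], "yaw": 0, "hand": -1}, {"dp": [-0.03, 0, 0.12], "yaw": 0, "hand": -1}, {"dp": [0, 0, 0.05], "yaw": 0, "hand": -1}]}}

```text
clock: 16.87
position: [0.4773, -0.1317, 0.0904]
orientation: [[0.249, 0.969, -0.003], [0.969, -0.249, 0.001], [-0.0, -0.003, -1.0]]
ft_force: [0.1, -1.2, -0.4]
width: 0.0198
grasp_force: 20.0
```

>>> {"fn": "drive_tool", "kwargs": {"increments": [{"dp": [0, 0, 0.05], "yaw": 0, "hand": -1}, {"dp": [0, 0, 0], "yaw": 0, "hand": -1}, {"dp": [0, 0, 0], "yaw": 0, "hand": -1}]}}

```text
clock: 17.12
position: [0.4785, -0.131, 0.0883]
orientation: [[0.247, 0.969, -0.001], [0.969, -0.247, 0.0], [0.0, -0.001, -1.0]]
ft_force: [-0.3, 0.4, -1.3]
width: 0.0197
grasp_force: 19.6
```

```bash
cat >> h.py <<'E'
def pitch():
    """rear-wall top edge and handle-tail rows in wrist image -> print; fit pitch from wrist trace of scoop rows"""
    cal=get_calibration("wrist");o=bot.get_obs();im=grab_frame("wrist")
    K=np.array(cal["intrinsics"]);T=np.linalg.inv(np.array(cal["cam_to_world"]));R=np.array(o["orientation"]);u=R[:,0];v=R[:,1];G=np.array(o["position"])+[0,0,.0425]
    out=[]
    for th in np.radians([-5,0,5,10]):
        c,s=np.cos(th),np.sin(th);row=[]
        for x,y,z in((.07,-.086,.06),(-.07,-.086,.06),(.07,-.082,.06),(.07,.045,.06)):
            W=G+v*x+u*(c*(y+.126)+s*(z-.047))+np.array([0,0,1])*(-s*(y+.126)+c*(z-.047))
            q=K@(T[:3,:3]@W+T[:3,3]);row.append(np.round(q[:2]/q[2],1).tolist())
        print(round(np.degrees(th)),row)
    return im
E
python3 -c "
from h import *
o=bot.get_obs();print(o['position'],np.round(o['torque'],2),o['ft_force'])
im=pitch();cv2.imwrite('pics/h.png',im[...,::-1]);np.save('w.npy',im)
w=cv2.imread('pics/w1.png')
g=im.mean(2);print([ (c,g[120:215:3,c].astype(int).tolist()) for c in(200,330)])
r=finder.trace('wrist','scoop')[0];m=np.asarray(r['pixels']);print(r['conf'],r['box'])
for rr in (20,60,100,140):
  k=np.where(m[rr])[0];print(rr,k.min() if len(k) else None,k.max() if len(k) else None)
"
```

```text
[ 0.47846817 -0.13097277  0.08831761] [-0.18  0.06  0.03] [-0.34197361  0.40431243 -1.28053622]
-5 [[427.0, 190.0], [69.2, 190.2], [429.2, 180.4], [547.2, -332.0]]
0 [[422.8, 184.4], [73.6, 184.6], [424.4, 174.7], [499.2, -269.2]]
5 [[418.5, 179.8], [77.9, 180.0], [419.6, 170.1], [463.5, -218.2]]
10 [[414.3, 176.0], [82.3, 176.2], [414.9, 166.5], [436.2, -175.5]]
[(200, [191, 191, 191, 190, 191, 189, 188, 189, 188, 189, 188, 188, 187, 137, 98, 97, 98, 98, 100, 109, 176, 186, 187, 178, 138, 138, 138, 134, 134, 135, 134, 136]), (330, [187, 186, 186, 185, 184, 185, 184, 184, 183, 184, 184, 184, 184, 143, 99, 99, 100, 101, 101, 109, 176, 185, 188, 182, 187, 189, 188, 189, 187, 187, 187, 187])]
0.75 [41.4, 1.8, 458.1, 327.8]
20 47 455
60 54 448
100 60 440
140 68 432
```

>>> {"fn": "drive_tool", "kwargs": {"increments": [{"dp": [0, 0, 0], "yaw": 0, "hand": -1}, {"dp": [0, 0, 0], "yaw": 0, "hand": -1}, {"dp": [0, 0, 0], "yaw": 0, "hand": -1}], "squeeze": 120}}

```text
clock: 17.47
position: [0.4787, -0.131, 0.0887]
orientation: [[0.247, 0.969, 0.0], [0.969, -0.247, -0.0], [-0.0, 0.0, -1.0]]
ft_force: [0.2, -0.5, -1.9]
width: 0.0175
grasp_force: 117.5
```

>>> {"fn": "drive_tool", "kwargs": {"increments": [{"dp": [0, 0, -0.2], "yaw": 0, "hand": -1}, {"dp": [0, 0, -0.3], "yaw": 0, "hand": -1}, {"dp": [-0.2, 0.1, -0.2], "yaw": 0, "hand": -1}, {"dp": [-0.3, 0.3, 0], "yaw": 0, "hand": -1}, {"dp": [-0.3, 0.3, 0], "yaw": 0, "hand": -1}]}}

```text
clock: 17.88
position: [0.5276, -0.2256, 0.162]
orientation: [[0.245, 0.969, 0.006], [0.969, -0.245, -0.003], [-0.001, 0.006, -1.0]]
ft_force: [1.4, 0.3, -1.3]
width: 0.017
grasp_force: 117.9
```

>>> {"fn": "drive_tool", "kwargs": {"increments": [{"dp": [-0.09, 0.2, 0], "yaw": 0, "hand": -1}, {"dp": [0, 0, 0], "yaw": 0, "hand": -1}, {"dp": [0, 0, 0], "yaw": 0, "hand": -1}, {"dp": [0, 0, 0], "yaw": 0, "hand": -1}]}}

```text
clock: 18.22
position: [0.5428, -0.2379, 0.1582]
orientation: [[0.247, 0.969, -0.001], [0.969, -0.247, 0.001], [0.0, -0.001, -1.0]]
ft_force: [-0.4, 0.6, -2.3]
width: 0.0174
grasp_force: 118.0
```

```bash
python3 -c "
from h import *
go(.5437,-.2408,.0545,-14.32);print(np.round(bot.get_obs()['torque'],2))
im=pitch()
g=im.mean(2);print([ (c,g[165:205:3,c].astype(int).tolist()) for c in(200,330)])
r=finder.trace('wrist','scoop')[0];m=np.asarray(r['pixels']);print(r['conf'],r['box'])
for rr in (20,60,100,140):
  k=np.where(m[rr])[0];print(rr,k.min(),k.max())
pots()"
```

```text
t 18.2167 p [ 0.5428 -0.2379  0.1582] yang -14.31 zz [-0.001  0.001 -1.   ] shift [-0.027  0.017  1.037] yaw 0.0 F [-0.4  0.6 -2.3] w 0.0174 g 118.0
[-0.2   0.03 -0.03]
-5 [[426.9, 190.0], [69.2, 190.2], [429.1, 180.4], [547.0, -331.8]]
0 [[422.7, 184.4], [73.5, 184.6], [424.3, 174.7], [499.0, -269.1]]
5 [[418.4, 179.8], [77.9, 179.9], [419.5, 170.1], [463.4, -218.1]]
10 [[414.2, 176.0], [82.3, 176.2], [414.8, 166.5], [436.1, -175.4]]
[(200, [98, 97, 99, 100, 117, 179, 186, 188, 177, 144, 147, 149, 147, 147]), (330, [98, 98, 99, 99, 113, 178, 186, 188, 177, 137, 137, 135, 136, 136])]
0.73 [44.0, 0.0, 456.4, 325.8]
20 47 455
60 54 447
100 61 440
140 69 433
top [(0.81, [154.0, 280.0], [0.346, 0.2]), (0.79, [168.0, 186.0], [0.617, 0.166]), (0.62, [347.0, 236.0], [0.47, -0.354]), (0.59, [188.0, 204.0], [0.565, 0.105]), (0.58, [153.0, 230.0], [0.491, 0.206]), (0.48, [164.0, 212.0], [0.54, 0.177])]
scene [(0.81, [297.0, 272.0], [0.453, -0.371]), (0.56, [142.0, 225.0], [0.332, 0.168])]
```

>>> {"fn": "drive_tool", "kwargs": {"increments": [{"dp": [-0.03, 0.02, 0.2], "yaw": 0, "hand": -1}, {"dp": [0, 0, 0.25], "yaw": 0, "hand": -1}, {"dp": [0, 0, 0.25], "yaw": 0, "hand": -1}, {"dp": [0, 0, 0.1], "yaw": 0, "hand": -1}, {"dp": [0, 0, 0], "yaw": 0, "hand": -1}]}}

```text
clock: 18.93
position: [0.5424, -0.2405, 0.075]
orientation: [[0.247, 0.969, -0.005], [0.969, -0.247, 0.003], [0.001, -0.006, -1.0]]
ft_force: [-0.6, -0.1, -2.6]
width: 0.0177
grasp_force: 117.9
```

>>> {"fn": "drive_tool", "kwargs": {"increments": [{"dp": [0, 0, 0], "yaw": 0, "hand": -1}, {"dp": [0, 0, 0], "yaw": 0, "hand": -1}]}}

```text
clock: 19.1
position: [0.5451, -0.2421, 0.0807]
orientation: [[0.247, 0.969, 0.003], [0.969, -0.247, -0.001], [-0.001, 0.003, -1.0]]
ft_force: [0.4, 0.0, -1.5]
width: 0.0175
grasp_force: 117.9
```

```bash
python3 -c "
from h import *
go(.5437,-.2408,.0545,-14.32)"
```

```text
t 19.1 p [ 0.5451 -0.2421  0.0807] yang -14.31 zz [ 0.003 -0.001 -1.   ] shift [ 0.009 -0.018  0.262] yaw 0.0 F [ 0.4  0.  -1.5] w 0.0175 g 117.9
```

>>> {"fn": "drive_tool", "kwargs": {"increments": [{"dp": [0, -0.01, 0.05], "yaw": 0, "hand": -1}, {"dp": [0, 0, 0.05], "yaw": 0, "hand": -1}, {"dp": [0, 0, 0.03], "yaw": 0, "hand": -1}, {"dp": [0, 0, 0], "yaw": 0, "hand": -1}, {"dp": [0, 0, 0], "yaw": 0, "hand": -1}]}}

```text
clock: 19.52
position: [0.5431, -0.2414, 0.0652]
orientation: [[0.247, 0.969, -0.001], [0.969, -0.247, 0.0], [0.0, -0.001, -1.0]]
ft_force: [-1.4, 0.3, -1.8]
width: 0.0175
grasp_force: 118.0
```

```bash
python3 -c "
from h import *
go(.5437,-.2408,.0545,-14.32);print(np.round(bot.get_obs()['torque'],2))"
```

```text
t 19.5167 p [ 0.5431 -0.2414  0.0652] yang -14.32 zz [-0.001  0.    -1.   ] shift [0.007 0.005 0.107] yaw -0.0 F [-1.4  0.3 -1.8] w 0.0175 g 118.0
[-0.22  0.08 -0.04]
```

Position is within 1 mm and there's no contact yet. I'll lower the scoop onto the pegs.

>>> {"fn": "drive_tool", "kwargs": {"increments": [{"dp": [0.01, 0, 0.03], "yaw": 0, "hand": -1}, {"dp": [0, 0, 0.03], "yaw": 0, "hand": -1}, {"dp": [0, 0, 0.03], "yaw": 0, "hand": -1}, {"dp": [0, 0, 0], "yaw": 0, "hand": -1}, {"dp": [0, 0, 0], "yaw": 0, "hand": -1}]}}

```text
clock: 19.93
position: [0.5433, -0.2409, 0.0572]
orientation: [[0.247, 0.969, -0.0], [0.969, -0.247, -0.001], [-0.001, 0.0, -1.0]]
ft_force: [-4.1, -1.2, 3.0]
width: 0.0172
grasp_force: 118.9
```

>>> {"fn": "drive_tool", "kwargs": {"increments": [{"dp": [0, 0, 0.02], "yaw": 0, "hand": -1}, {"dp": [0, 0, 0], "yaw": 0, "hand": -1}, {"dp": [0, 0, 0], "yaw": 0, "hand": -1}]}}

```text
clock: 20.18
position: [0.5433, -0.2413, 0.0566]
orientation: [[0.248, 0.969, 0.001], [0.969, -0.248, -0.001], [-0.001, 0.001, -1.0]]
ft_force: [-5.5, -1.4, 9.9]
width: 0.0177
grasp_force: 119.7
```

```bash
python3 -c "
from h import *
go(.5437,-.2408,.0545,-14.32);print(np.round(bot.get_obs()['torque'],2))"
```

```text
t 20.1833 p [ 0.5433 -0.2413  0.0566] yang -14.34 zz [ 0.001 -0.001 -1.   ] shift [0.005 0.003 0.021] yaw -0.0 F [-5.5 -1.4  9.9] w 0.0177 g 119.7
[0.23 1.21 0.29]
```

>>> {"fn": "drive_tool", "kwargs": {"increments": [{"dp": [0, 0, 0], "yaw": 0, "hand": -0.53}, {"dp": [0, 0, 0], "yaw": 0, "hand": -0.4}, {"dp": [0, 0, 0], "yaw": 0, "hand": -0.1}, {"dp": [0, 0, 0], "yaw": 0, "hand": 0.3}, {"dp": [0, 0, 0], "yaw": 0, "hand": 0.6}]}}

```text
clock: 20.6
position: [0.5435, -0.2402, 0.054]
orientation: [[0.247, 0.969, -0.0], [0.969, -0.247, 0.001], [0.0, -0.0, -1.0]]
ft_force: [0.0, -0.4, -0.1]
width: 0.0612
grasp_force: 0.0
```

>>> {"fn": "drive_tool", "kwargs": {"increments": [{"dp": [0, 0, 0], "yaw": 0, "hand": 0.6}, {"dp": [0, 0, 0], "yaw": 0, "hand": 0.6}, {"dp": [0, 0, -0.2], "yaw": 0, "hand": 0.6}, {"dp": [0, 0, -0.4], "yaw": 0, "hand": 0.6}, {"dp": [0, 0, -0.4], "yaw": 0, "hand": 0.6}]}}

```text
clock: 21.02
position: [0.5423, -0.2397, 0.1532]
orientation: [[0.247, 0.969, -0.004], [0.969, -0.247, 0.002], [0.001, -0.005, -1.0]]
ft_force: [0.4, -0.9, 0.6]
width: 0.0681
grasp_force: 0.0
```

>>> {"fn": "drive_tool", "kwargs": {"increments": [{"dp": [-0.2, 0, -0.3], "yaw": 0, "hand": 0.6}, {"dp": [-0.4, 0, -0.2], "yaw": 0, "hand": 0.6}, {"dp": [-0.4, 0, 0], "yaw": 0, "hand": 0.6}, {"dp": [0, 0, 0], "yaw": 0, "hand": 0.6}, {"dp": [0, 0, 0], "yaw": 0, "hand": 0.6}]}}

```text
clock: 21.43
position: [0.5187, -0.3365, 0.2027]
orientation: [[0.251, 0.968, -0.0], [0.968, -0.251, 0.0], [0.0, -0.0, -1.0]]
ft_force: [0.3, 0.4, 0.1]
width: 0.0684
grasp_force: 0.0
```

```bash
python3 - <<'E'
from h import *
o=bot.get_obs();print(o["clock"],o["position"],o["width"])
b=grab_frame("scene")[...,::-1].copy();t=grab_frame("top")[...,::-1].copy()
a=cv2.imread("pics/a.png");a2=cv2.resize(a[150:270,150:310],(512,384),interpolation=2)
u=np.array([.246,.969,0]);v=np.array([.969,-.246,0]);O=np.array([.5733,-.1192,.05])
s=[cv2.resize(x[170:260,210:330],(400,300),interpolation=2) for x in(a,b)]
bt=cv2.imread("pics/b.png")
s2=[cv2.resize(x[150:255,105:335],(400,183),interpolation=2) for x in(bt,t)]
for im in s:
  for P in ((-.07,-.082,.06),(.07,-.082,.06),(-.07,.045,.06),(.01,-.154,.06)):
    q=(proj("scene",O+v*P[0]+u*P[1]+[0,0,P[2]])-[210,170]+.5)*400/120;cv2.circle(im,tuple(int(k) for k in q),2,(0,0,255),-1)
cv2.imwrite("pics/z.png",np.vstack([np.hstack(s),np.hstack(s2)]))
# residual image shift of scoop between before/after (scene)
A=cv2.cvtColor(a[195:235,225:300],cv2.COLOR_BGR2GRAY).astype(np.float32);B=cv2.cvtColor(b[195:235,225:300],cv2.COLOR_BGR2GRAY).astype(np.float32)
for n,sl in(("handle",np.s_[10:40,40:70]),("front",np.s_[5:38,3:35])): print(n,cv2.phaseCorrelate(A[sl].copy(),B[sl].copy()))
A=cv2.cvtColor(bt,cv2.COLOR_BGR2GRAY).astype(np.float32);B=cv2.cvtColor(t,cv2.COLOR_BGR2GRAY).astype(np.float32)
print("tophandle",cv2.phaseCorrelate(A[195:225,295:330].copy(),B[195:225,295:330].copy()))
pots()
E
```

```text
21.4333 [ 0.51872552 -0.33654892  0.20274968] 0.06839845687063835
handle ((0.35169941915646596, -0.4663291990353535), 0.9952071877320607)
front ((0.16891314828149895, -0.016377962670798496), 0.8177102617919445)
tophandle ((-0.16298790721178946, -0.6869150930065473), 0.8684150015866315)
top [(0.72, [168.0, 186.0], [0.619, 0.165]), (0.7, [186.0, 203.0], [0.568, 0.113]), (0.6, [165.0, 213.0], [0.539, 0.174]), (0.56, [266.0, 198.0], [0.58, -0.123]), (0.53, [153.0, 229.0], [0.493, 0.206]), (0.5, [154.0, 279.0], [0.352, 0.199]), (0.4, [346.0, 235.0], [0.473, -0.351])]
scene [(0.71, [142.0, 227.0], [0.328, 0.159]), (0.64, [297.0, 273.0], [0.447, -0.377])]
```

View pics/z.png

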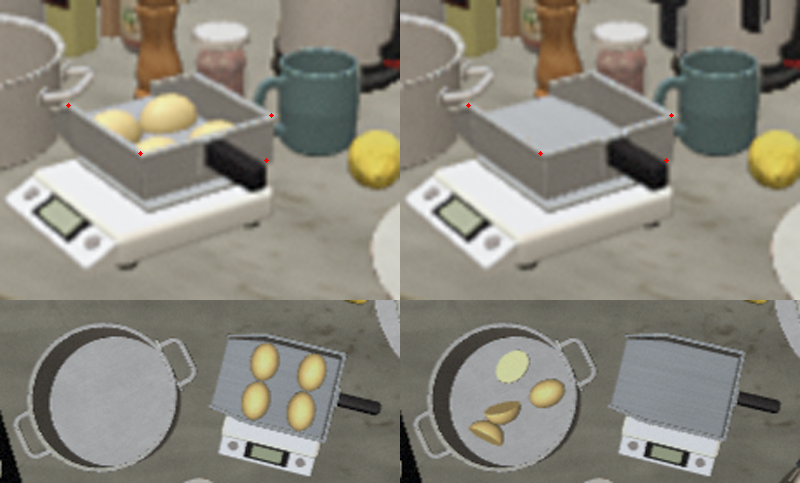

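The last view shows the scoop back at its original corners within about half a pixel, seated and level. All four halves are in the pot near (115-150, 365-435) of the crop's lower right panel, and the pot hasn't moved.

```bash
python3 -c "
from h import *
print(bot.close_job())"
```

```text
the job is handed in; nothing more can be done
None
```

I handed the job in at about 21.8 s. The final images showed all four potato halves in the pot, the empty scoop back on the scale's pegs to within about 2 mm, and the pot still in place; the judge's verdict was not shown.

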